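# Index the medallion slide to its next hole

### The job

Shift the plaster medallion on its indexing slide to the working position on the side where the standing magnifier is: pull up the black knob of the spring plunger, slide the carriage to the next hole on that side and let the pin snap fully home. Move it gently: never force the pin sideways against the edge of a hole (at most 20 N), keep the medallion in its nest, and leave the magnifier, mug, pot and brush where they are.

Things in the scene. Friction and masses are not known exactly. Their poses are not given: they have to be found in the camera images.
- slide_base: Fixed aluminium indexing slide, a plate 170 mm (its x) by 370 mm (its y) by 15 mm thick, turned by up to 0.35 rad; origin at the centre of its underside, on the table. The carriage slides along its y axis (to the left seen from the robot, when not turned); its x points away from the robot.
- start_hole (a point): The hole the pin starts in: in a flat-topped steel bar 26 mm wide along the slide's y, at slide x = -55 mm, y = 0, top 30 mm above the table (this point). The bar has one more hole to the left and one to the right, all square, 10.5 mm wide. Each of these lies 50 to 70 mm from this one: set differently each time, not measured, to be felt or seen. The bar is flat between holes.
- carriage (a joint): Position of the aluminium carriage along the slide's y in m: 0 in the starting hole, positive towards the slide's +y, hard stops at -0.085 and +0.085. It weighs about 0.5 kg, is 110 mm long in y, its top 45 mm above the table; it slides with about 1.5 N friction, 3 to 5 N in all while the pin drags on the bar, and stays where it is left.
- housing (a point): Centre of the top of the plunger's square steel housing, on the carriage's robot-side tongue at slide x = -55 mm: 32 by 32 mm, faces along the slide's x and y, from 45 to 75 mm above the table (this point). Pushing here moves the carriage and leaves the knob free to drop.
- plunger (a joint): How far knob and pin are pulled up, in m: 0 fully down (pin 8 mm deep in a hole), about 0.0075 when the pin's nose rides on top of the bar, stop at 0.014. Above 0.0085 the pin is clear of the bar. A spring pulls it down with about 3.5 N at 0 and 7 N at 0.014. It comes fully down only over a hole.
- knob_top (a point): Centre of the top of the black plunger knob, a round upright cylinder 24 mm in diameter and 28 mm tall. Fully down its top is 107 mm and its lower end 79 mm above the table, 4 mm over the 32 mm square housing. The knob only moves straight up relative to the carriage, and rides along with it.
- pin: Steel pin, 8 mm diameter with a round nose, fixed below the knob, passing through housing and carriage into the bar; origin on the plunger's axis at table height when the pin is home (the nose is 22 mm above this origin). In its hole it has 1.25 mm of play either way along y.
- nest (a point): Point on the carriage's top face at the centre of the medallion's nest (slide x = +28 mm, 45 mm above the table), between four brass posts 9 mm high.
- medallion: Loose plaster medallion, disc 84 mm in diameter and 12 mm thick with a low relief up to 19 mm, about 0.12 kg, lying in the nest; origin at the centre of its underside.
- magnifier: Standing magnifier: round dark foot 80 mm in diameter, a post and a tilted lens 74 mm across, 165 mm tall in all; stands on the table beyond the slide, at its left or right half, and marks the side to move to. Its y in the slide's frame is about +100 or -100 mm. Origin at the centre of the underside of its foot.
- mug: White mug, 80 mm across, 85 mm tall, beyond the slide on the other half than the magnifier; origin at the centre of its underside.
- pot: Small clear pot with a white cap, 44 mm across, 50 mm tall, standing past the slide's left end; origin at the centre of its underside.
- brush: Brush 170 mm long lying past the slide's right end; origin at its underside near its middle, length along its own x.

How it is judged:
By the outcome, as a careful person would: the job done as asked, in the order asked, and still so for the second after the job is handed in, with the robot touching nothing.
It also fails if it takes over 42 s, if anything falls off the work surface, if the arm or the gripper's body presses on something with over 40 N, if the wrist force passes 120 N, or if a joint passes its speed limit or range.

### The arm

A 6-joint arm with a two-finger parallel gripper is mounted at the origin on the work surface. World frame = base frame: x ahead of the robot, y to its left, z up, the work surface at z = 0. Lengths are in mm, angles in rad, forces in N, time in s.
With the tool pointing down it reaches from about 350 to 775 mm from the base axis. Payload 7.3 kg.
Tool frame: the origin (TCP) lies at the very end of the fingers, on their centre line; the grasp point (between the pads) lies behind it (bot.grip_point_offset is the z of the grasp point in the tool frame, in mm); z points along the fingers, y is the line along which they close (so a half turn about z gives the same grasp; the last joint's range is limited). The gripper opens to 92 mm and grips with 3 to 60 N. Pads are 19 mm wide; open, the fingers measure 130 mm over their backs; the gripper's body (75 mm by 190 mm) begins 47 mm behind the grasp point.
Start: joints at [1.067, 0.342, 1.524, -0, 1.275, -0.146], TCP at [183.849, 491.777, 226.741] pointing down, gripper open.
Joint ranges: [-2.53, 2.53], [-0.77, 2.02], [0.04, 2.7], [-1, 4.14], [0.28, 2.66], [-3.11, 3.11]. Speed limits (rad/s): [2.57, 2.57, 3.14, 3.14, 3.14, 3.14].

### API

Orientations are given as [roll, pitch, yaw] about the fixed x, y, z axes, in that order (R = Rz(yaw) Ry(pitch) Rx(roll)).
In Python, from plant import bot gives the robot as it stands. The module is installed in compiled form; this text tells all that it offers.
- The arm moves only by the shell command python3 -m crank 'ROWS'. ROWS is JSON, a list that holds one entry, the list of rows, each a list of 5 numbers: the opening, from 0 (shut) to 1 (fully open), then the shift along the tool's x, y, z in cm, then the turn about the tool's z in degrees. In form: [[[claw, x, y, z, turn], ...]]. A call has exactly 10 rows; each row is the pose to reach, as a shift and turn from the pose commanded when the call began, along the tool's axes at that moment; what a row does not reach only later rows make up. A row lasts 1/10 s, in which the tool goes at most 50 mm and 8.59 degrees, less where a joint would pass 70% of its speed; a pose out of reach is approached as far as the arm can. A call with a gripper value outside its range is refused whole. The fingers move at their own pace and stop on an object; the grip force is fixed at half the most. Time passes only in rows, so rows that repeat a pose let the fingers close, or fill a call up. It gives the time, the measured TCP pose, the force, the opening and the grip force at its end, in the units of the state.
- bot.get_obs(): the state, without advancing time (a new reading comes with each control period).
- bot.capture(name): name is "scene" or "top" or "wrist"; returns (picture, depth): 480x640x3 uint8, red, green, blue; 480x640 float32, mm along the optical axis (not along the pixel's ray), 0 where there is no reading.
- bot.calibration(name): a dict with "vertical_fov" (degrees; the focal length in pixels is half the picture's height over the tangent of half this angle, whatever the lens; pixels are square), "cx", "cy" (the principal point, pixels), "rvec" (rotation vector, rad) and "tvec" (3), from world to camera coordinates, as OpenCV has them; the wrist camera has in their place "tool_from_camera" (4x4, takes a point from camera to tool coordinates, whose origin is the TCP and whose axes are the flange's). Camera axes: x right, y down, z forward; pixel columns grow to the right and rows downward; lengths in mm; the calibration is good to about 2 mm. The wrist camera is an equidistant fisheye: a pixel r from the principal point sees the ray r / f radians off the axis. A picture is of the moment at which its call begins: read the wrist's pose just before it. calibration takes no time and is no camera call.
- bot.close_job(): hands the job in; it is judged then, once.
The state is a dict: "time": time; "joint_positions": joint angles; "dq": joint speeds; "tau": joint torques, N m; "tool_pos": TCP position; "tcp_rot": TCP orientation; "contact_force": force on the tool from outside, world axes, zero at the start; "moment": the same for the moment, N m; "grip_width": finger opening in mm; "finger_force": force on a finger pad.
Only numpy, scipy, OpenCV 4.12 (cv2) and the standard library are available. Lean on these libraries where they do the work, as an engineer would, in place of code of your own. Each camera call takes 0.05 s, during which the arm holds its last target. There are 200 camera calls.

## Working session

There is one attempt and no reset: what is moved stays moved. The work goes in short steps, Python scripts to look and compute and a shell command to move; the robot and the scene stay as the last step left them, time stands still between calls to the robot, and variables do not carry over. Pictures are saved under pics/ and viewed, at most 10 in all, crops included, and the job is handed in when it is done.

```bash
mkdir -p pics
cat > h.py <<'E'
import numpy as np,cv2
from plant import bot
def cam(n):
    c=bot.calibration(n);f=240/np.tan(np.radians(c['vertical_fov'])/2)
    return c,f
def world(n,d):
    c,f=cam(n);R=cv2.Rodrigues(np.array(c['rvec'],float))[0];t=np.array(c['tvec'],float).ravel()
    v,u=np.mgrid[:480,:640]
    P=np.stack([(u-c['cx'])/f*d,(v-c['cy'])/f*d,d],-1)
    return (P-t)@R
E
python3 - <<'E'
from h import *
for n in('top','scene'):
    p,d=bot.capture(n);np.savez(f'{n}0.npz',p=p,d=d);cv2.imwrite(f'pics/{n}0.png',p[...,::-1])
print(bot.get_obs(),bot.grip_point_offset)
E
```

```text
{'time': 0.1, 'joint_positions': array([ 1.06701813e+00,  3.42632941e-01,  1.52491278e+00,  2.51462958e-05,
        1.27539576e+00, -1.45970122e-01]), 'dq': array([-1.53424339e-03, -1.73403340e-03, -3.40705200e-03, -2.29618206e-05,
       -1.68914430e-04,  7.07872114e-04]), 'tau': array([ 1.26410134e-03, -4.32006276e+01, -2.44695675e+01,  7.19246780e-02,
        5.27190662e-02, -9.01962426e-05]), 'tool_pos': array([183.64956556, 491.45003585, 226.12793695]), 'tcp_rot': array([-3.14026168e+00, -2.19980359e-04,  2.78377710e+00]), 'contact_force': array([ 0.06884039,  0.44903492, -0.37511338]), 'moment': array([ 0.02308533,  0.03179855, -0.0828844 ]), 'finger_force': 0.0, 'grip_width': 91.80823558409047} -18.8
```

View pics/top0.png

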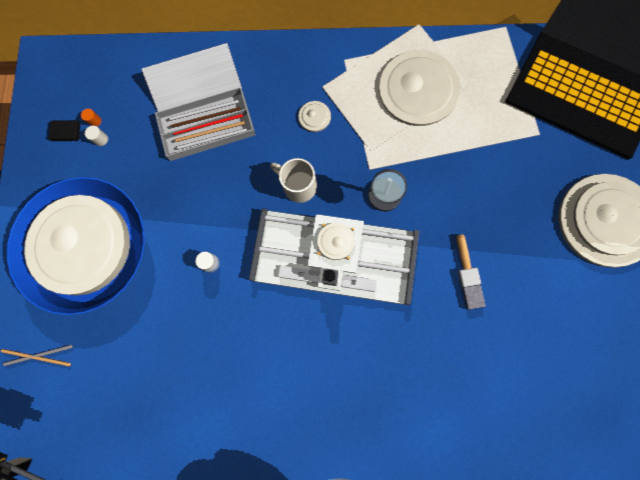

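View pics/scene0.png

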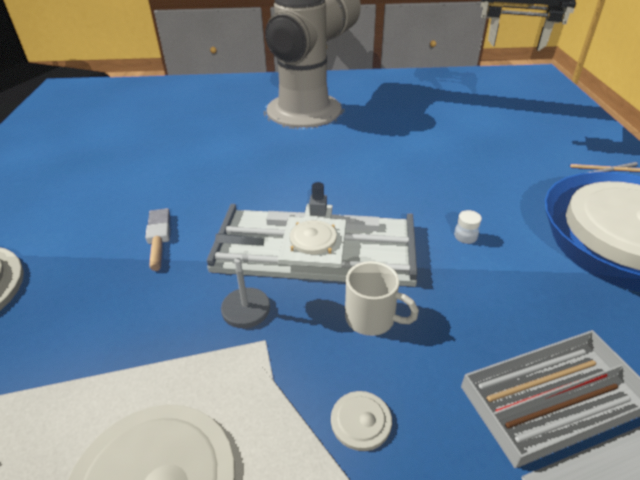

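The top view has the magnifier at (387,190), on the right half, the mug at (298,180) on the left half and the knob at (330,277). So the carriage moves to the right, slide −y.

Run:
```python
from h import *
z=np.load('top0.npz');p,d=z['p'],z['d'];W=world('top',d)
print(W[277,330],W[241,336],W[190,387])
w=W[205:310,245:425].reshape(-1,3)
# slide: plate top region
m=(w[:,2]>9)&(w[:,2]<34)
r=cv2.minAreaRect(w[m][:,:2].astype(np.float32));print(r)
k=w[(w[:,2]>95)&(w[:,2]<118)&(np.hypot(*(w[:,:2]-W[277,330,:2]).T)<30)];print('knob',len(k),k.mean(0),k.min(0),k.max(0))
k=w[(w[:,2]>65)&(w[:,2]<82)&(np.hypot(*(w[:,:2]-W[277,330,:2]).T)<35)];print('hous',len(k),k.mean(0))
c=w[(w[:,2]>41)&(w[:,2]<49)];print(cv2.minAreaRect(c[:,:2].astype(np.float32)))
c,f=cam('top');print(f,c)
im=cv2.resize(p[200:315,240:430],None,fx=4,fy=4,interpolation=cv2.INTER_CUBIC);cv2.imwrite('pics/c.png',im[...,::-1])
```

```text
[536.68034718  18.20387984 109.61001486] [621.50364197   5.95440921  65.06903281] [ 716.22196727 -101.68017397  132.44368682]
((624.3173217773438, 8.527740478515625), (368.5927734375, 226.74819946289062), 81.36146545410156)
knob 104 [542.02921646  20.55630313 106.7441345 ] [530.51359573   9.88871872  96.63937297] [554.19187871  30.81757773 110.92219485]
hous 112 [538.78277153  20.37599374  74.43061435]
((599.7916870117188, 12.26156234741211), (109.90410614013672, 164.26947021484375), 81.20477294921875)
441.66489023899857 {'vertical_fov': 57.03917334619073, 'cx': 322.9997136878746, 'cy': 245.51021166412346, 'rvec': array([ 2.10488157, -2.10905957,  0.15064656]), 'tvec': array([ 36.23368162, 612.95526918, 926.53018597])}
```

View pics/c.png

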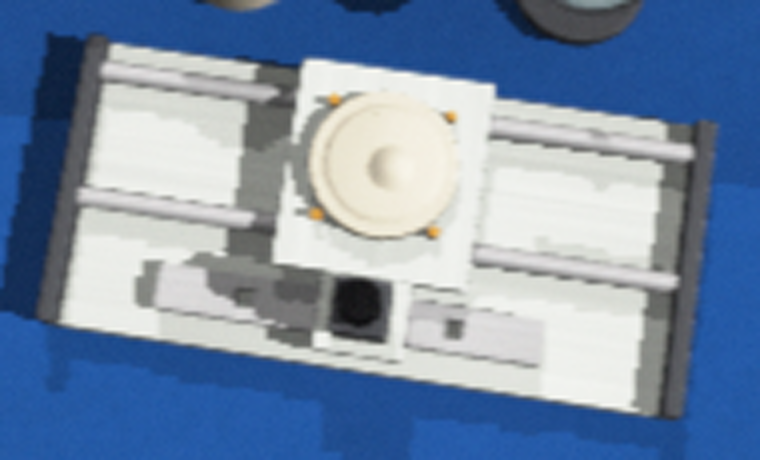

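The zoomed crop shows the right-hand hole at crop (455,328), which is full-image (353.8,282). The left hole is at about (245,296) in the crop. Next I work out the geometry and the transit.

```bash
cat >> h.py <<'E'
from scipy.spatial.transform import Rotation as Ro
def ray(n,u,v,z):
    c,f=cam(n);R=cv2.Rodrigues(np.array(c['rvec'],float))[0];t=np.array(c['tvec'],float).ravel()
    o=-R.T@t;q=R.T@np.array([(u-c['cx'])/f,(v-c['cy'])/f,1]);return o+q*(z-o[2])/q[2]
def go(target,yaw):
    o=bot.get_obs();R=Ro.from_euler('xyz',o['tcp_rot']).as_matrix()
    s=R.T@(np.array(target)-o['tool_pos'])/10
    t=-np.degrees(yaw-o['tcp_rot'][2]);print('pos',o['tool_pos'].round(2),'rot',o['tcp_rot'].round(4),'shift cm',s.round(3),'turn',round((t+180)%360-180,2),'F',o['contact_force'].round(2))
E
python3 - <<'E'
from h import *
th=-0.153
ex=np.array([np.cos(th),np.sin(th)]);ey=np.array([-np.sin(th),np.cos(th)])
k=ray('top',330,277,107);print('knob',k)
# housing crop corners ~ (330,275)-(392,340)
for n,(u,v,z) in dict(hR=(455,328,30),hL=(245,296,30),knob=(357,303,107),barL=(158,284,30),barR=(542,342,30),pL=(75,178,15),pR=(690,270,15)).items():
    P=ray('top',240+u/4,200+v/4,z);print(n,P.round(1),'slide',(P[:2]@ex).round(1),(P[:2]@ey).round(1))
go([542,0,200],np.pi/2+th)
E
```

```text
knob [536.97383298  18.26856508 107.        ]
hR [534.2 -33.2  30. ] slide 533.0 48.6
hL [552.6  85.3  30. ] slide 533.2 168.6
knob [539.6  19.8 107. ] slide 530.3 101.8
barL [559.7 135.   30. ] slide 532.5 218.7
barR [526.2 -81.8  30. ] slide 532.5 -0.6
pL [624.1 187.1  15. ] slide 588.3 280.1
pR [ 568.6 -167.9   15. ] slide 587.5 -79.3
pos [183.65 491.45 226.13] rot [-3.1403e+00 -2.0000e-04  2.7838e+00] shift cm [-50.778 -33.478   2.646] turn 78.26 F [ 0.07  0.45 -0.38]
```

```bash
python3 -m crank '[[[0.5,-5,-3.3,0.2,8],[0.5,-9,-6,0.4,16],[0.5,-13,-8.6,0.6,24],[0.5,-17,-11.2,0.9,32],[0.5,-21,-13.9,1.1,40],[0.5,-25,-16.5,1.3,48],[0.5,-29,-19.1,1.5,56],[0.5,-33,-21.8,1.7,64],[0.5,-37,-24.4,2,72],[0.5,-41,-27,2.2,78.3]]]'
python3 - <<'E'
from h import *
go([542,0,200],np.pi/2-.153)
E
```

```text
time: 1.1
tool_pos: [473.9, 93.4, 204.4]
tcp_rot: [-3.141, -0.0, 1.412]
contact_force: [0.8, 0.9, 1.5]
grip_width: 45.8
finger_force: 0.0
pos [473.93  93.42 204.37] rot [-3.1410e+00 -1.0000e-04  1.4115e+00] shift cm [-8.144  8.202  0.431] turn -0.36 F [0.77 0.92 1.48]
```

```bash
python3 -m crank '[[[0.5,-2,2,0.1,-0.3],[0.5,-4.5,4.5,0.2,-0.3],[0.5,-7,7,0.3,-0.3],[0.5,-8.1,8.2,0.4,-0.3],[0.5,-8.1,8.2,0.4,-0.3],[0.5,-8.1,8.2,0.4,-0.3],[0.5,-8.1,8.2,0.4,-0.3],[0.5,-8.1,8.2,0.4,-0.3],[0.5,-8.1,8.2,0.4,-0.3],[0.5,-8.1,8.2,0.4,-0.3]]]'
python3 - <<'E'
from h import *
go([542,20,200],np.pi/2-.153)
p,d=bot.capture('wrist');np.savez('w0.npz',p=p,d=d);cv2.imwrite('pics/w0.png',p[...,::-1]);print(bot.calibration('wrist'))
E
```

```text
time: 2.1
tool_pos: [541.8, 3.2, 200.9]
tcp_rot: [3.141, -0.0, 1.423]
contact_force: [0.2, -0.2, 0.2]
grip_width: 45.6
finger_force: 0.0
pos [541.81   3.19 200.94] rot [ 3.1413e+00 -1.0000e-04  1.4232e+00] shift cm [ 1.666 -0.229  0.094] turn 0.31 F [ 0.23 -0.2   0.23]
{'vertical_fov': 65.70646984690485, 'cx': 315.195746571963, 'cy': 240.00959430379314, 'tool_from_camera': array([[-1.38388578e-03, -9.65857243e-01, -2.59071171e-01,
         7.07542326e+01],
       [ 9.99999038e-01, -1.31119089e-03, -4.53393675e-04,
         2.26231127e-01],
       [ 9.82218055e-05, -2.59071549e-01,  9.65858128e-01,
        -1.59631791e+02],
       [ 0.00000000e+00,  0.00000000e+00,  0.00000000e+00,
         1.00000000e+00]])}
```

View pics/w0.png

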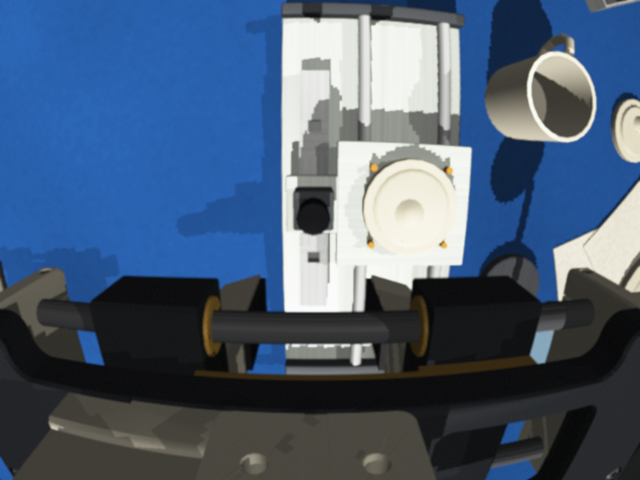

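The wrist view looks straight along the slide. The knob top is at about (314,213) and the right hole at about (314,257). The bar is at u≈301–328.

```bash
cat >> h.py <<'E'
TH=-0.153
ex=np.array([np.cos(TH),np.sin(TH)]);ey=np.array([-np.sin(TH),np.cos(TH)])
def wray(u,v,z,o):
    c,f=cam('wrist');T=np.array(c['tool_from_camera']);du,dv=u-c['cx'],v-c['cy'];r=np.hypot(du,dv)+1e-9
    q=np.array([np.sin(r/f)*du/r,np.sin(r/f)*dv/r,np.cos(r/f)])
    R=Ro.from_euler('xyz',o['tcp_rot']).as_matrix();q=R@T[:3,:3]@q;s=R@T[:3,3]+o['tool_pos'];return s+q*(z-s[2])/q[2]
E
python3 - <<'E'
from h import *
z=np.load('w0.npz');p,d=z['p'],z['d'];o=bot.get_obs();g=p.mean(2)
print('col',[int(x) for x in g[245:275,314]],'start245');
print('row257',[int(x) for x in g[257,300:330]],'start300')
dm=np.zeros_like(g);dm[248:266,305:324]=np.clip(150-g[248:266,305:324],0,90)
ys,xs=np.mgrid[:480,:640];u,v=(xs*dm).sum()/dm.sum(),(ys*dm).sum()/dm.sum()
def pr(n,u,v,zz):
    P=wray(u,v,zz,o);print(n,round(u,1),round(v,1),P.round(1),'s',(P[:2]@ex).round(1),(P[:2]@ey).round(1))
pr('hole',u,v,30)
m=(g<45)&(xs>285)&(xs<345)&(ys>180)&(ys<245)
dd=d[m];print('knob depth pct',np.percentile(dd[dd>0],[1,10,50,90]))
im=cv2.resize(p[110:275,270:350],None,fx=3.6,fy=3.6,interpolation=cv2.INTER_CUBIC)
dn=np.clip((d[110:275,270:350]-150)/150*255,0,255).astype(np.uint8)
dn=cv2.applyColorMap(cv2.resize(dn,None,fx=3.6,fy=3.6,interpolation=cv2.INTER_NEAREST),cv2.COLORMAP_JET)
im=np.clip(im.astype(float)*1.6,0,255).astype(np.uint8)
cv2.imwrite('pics/w0c.png',np.hstack([im[...,::-1],dn]))
E
```

```text
col [227, 226, 227, 227, 225, 218, 195, 152, 119, 110, 111, 108, 96, 74, 59, 56, 92, 163, 216, 230, 229, 229, 229, 229, 229, 228, 229, 229, 229, 229] start245
row257 [232, 230, 228, 229, 229, 228, 217, 185, 129, 98, 92, 96, 96, 96, 96, 94, 92, 94, 111, 149, 184, 200, 202, 202, 203, 201, 192, 167, 133, 161] start300
hole 313.3 257.7 [535.  -31.3  30. ] s 533.5 50.6
knob depth pct [253.87143845 255.06948242 257.68133545 286.34961548]
```

View pics/w0c.png

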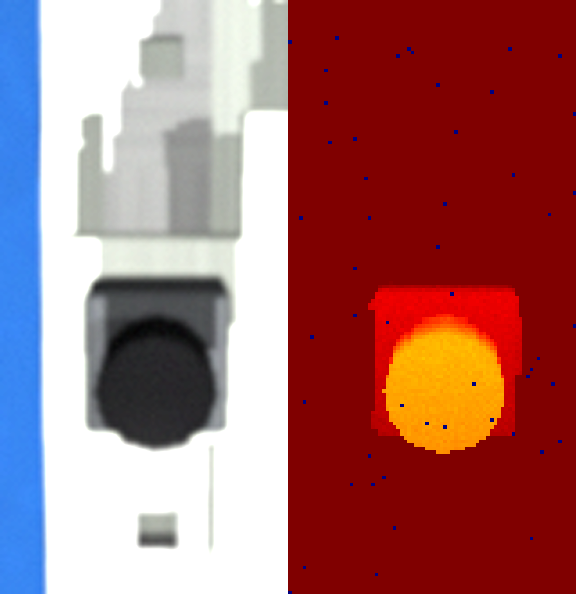

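Knob top circle centre is at about (313.6,219.4), the right hole at about (313.5,256.9), and the housing front and left edges are clear.

Run:
```python
from h import *
o=bot.get_obs()
z=np.load('w0.npz');d=z['d']
def pr(n,u,v,zz):
    P=wray(u,v,zz,o);print(n,P.round(1),'s',(P[:2]@ex).round(1),(P[:2]@ey).round(1))
pr('knob',313.6,219.4,107);pr('holeR',313.5,256.9,30);pr('holeR top',313.5,252.2,30);pr('holeR bot',313.5,261.2,30);pr('holeL',314.8,125.8,30)
pr('hous far edge top',313,110+290/3.6,75)
pr('hous near edge',300,110+431/3.6,75)
# top depth: knob points fit
t=np.load('top0.npz');W=world('top',t['d']);w=W[255:300,310:350].reshape(-1,3)
k=w[(w[:,2]>102)&(w[:,2]<114)][:,:2].astype(np.float32);print(len(k),cv2.minEnclosingCircle(k),k.mean(0),k.mean(0)@ex,k.mean(0)@ey)
# wrist knob via depth
c,f=cam('wrist');m=np.zeros((480,640),bool);m[190:245,290:340]=True
ys,xs=np.where(m&(d>251)&(d<262));
# undistorted
P=np.array([wray(x,y,107,o) for x,y in zip(xs,ys)]);s=np.c_[P[:,:2]@ex,P[:,:2]@ey].astype(np.float32);print(len(s),cv2.minEnclosingCircle(s),np.percentile(s,[1,50,99],axis=0))
go([542,20.5,130],np.pi/2+TH)
```

```text
knob [543.5  20.7 107. ] s 534.0 103.3
holeR [535.3 -30.5  30. ] s 533.7 51.4
holeR top [536. -26.  30.] s 533.7 56.0
holeR bot [534.7 -34.7  30. ] s 533.7 47.2
holeL [554.4  87.9  30. ] s 534.5 171.4
hous far edge top [545.3  36.7  75. ] s 533.3 119.4
hous near edge [530.5   7.4  75. ] s 523.1 88.2
102 ((542.352783203125, 20.356243133544922), 12.011033058166504) [542.23395   20.555634] 532.7669854193933 102.95400630549034
899 ((533.3833618164062, 104.12619018554688), 12.144171714782715) [[522.43203125  92.77207367]
 [533.5581665  104.25411224]
 [544.05674805 115.53713913]]
pos [541.84   3.09 200.88] rot [ 3.1414e+00 -1.0000e-04  1.4230e+00] shift cm [ 1.723 -0.242  7.088] turn 0.3 F [-0.02 -0.12 -0.44]
```

Run:
```python
from h import *
k=533.4*ex+103.8*ey;print(k)
go([*k,82.5],np.pi/2+TH)
```

```text
[542.98850028  21.2952708 ]
pos [541.84   3.09 200.88] rot [ 3.1414e+00 -1.0000e-04  1.4230e+00] shift cm [ 1.816 -0.157 11.838] turn 0.3 F [-0.02 -0.12 -0.44]
```

```bash
python3 -m crank '[[[0.5,1.82,-0.16,2,0.3],[0.5,1.82,-0.16,5,0.3],[0.5,1.82,-0.16,7.5,0.3],[0.5,1.82,-0.16,9,0.3],[0.5,1.82,-0.16,10.5,0.3],[0.5,1.82,-0.16,11.5,0.3],[0.5,1.82,-0.16,11.84,0.3],[0.5,1.82,-0.16,11.84,0.3],[0.5,1.82,-0.16,11.84,0.3],[0.5,1.82,-0.16,11.84,0.3]]]'
python3 - <<'E'
from h import *
k=533.4*ex+103.8*ey
go([*k,82.5],np.pi/2+TH)
E
```

```text
time: 3.15
tool_pos: [543.6, 20.9, 83.1]
tcp_rot: [3.14, -0.0, 1.417]
contact_force: [0.2, 0.2, 0.3]
grip_width: 45.6
finger_force: 0.0
pos [543.6   20.87  83.1 ] rot [ 3.1400e+00 -2.0000e-04  1.4172e+00] shift cm [ 0.032 -0.067  0.06 ] turn -0.04 F [0.2  0.15 0.29]
```

```bash
python3 -m crank '[[[0.4,0,-0.04,0,0],[0.33,0,-0.04,0,0],[0.3,0,-0.04,0,0],[0.28,0,-0.04,0,0],[0.26,0,-0.04,0,0],[0.24,0,-0.04,0,0],[0.2,0,-0.04,0,0],[0.15,0,-0.04,0,0],[0.15,0,-0.04,0,0],[0.15,0,-0.04,0,0]]]'
python3 - <<'E'
from h import *
go([543,21.3,82.5],np.pi/2+TH)
E
```

```text
time: 4.15
tool_pos: [542.8, 21.0, 82.4]
tcp_rot: [3.141, -0.0, 1.417]
contact_force: [1.0, -0.9, -0.7]
grip_width: 22.9
finger_force: 30.0
pos [542.83  20.97  82.36] rot [ 3.1412e+00 -1.0000e-04  1.4172e+00] shift cm [ 0.035  0.012 -0.014] turn -0.03 F [ 1.03 -0.87 -0.73]
```

```bash
python3 -m crank '[[[0.15,0,-0.04,-0.2,0],[0.15,0,-0.04,-0.4,0],[0.15,0,-0.04,-0.6,0],[0.15,0,-0.04,-0.8,0],[0.15,0,-0.04,-1.0,0],[0.15,0,-0.04,-1.15,0],[0.15,0,-0.04,-1.15,0],[0.15,0,-0.04,-1.15,0],[0.15,0,-0.04,-1.15,0],[0.15,0,-0.04,-1.15,0]]]'
python3 - <<'E'
from h import *
k=(533.4*ex+51.7*ey)
go([*k,94],np.pi/2+TH)
E
```

```text
time: 5.15
tool_pos: [542.7, 21.0, 93.8]
tcp_rot: [3.141, -0.0, 1.417]
contact_force: [5.2, -0.3, -6.9]
grip_width: 23.3
finger_force: 30.0
pos [542.69  20.99  93.78] rot [ 3.1407e+00 -1.0000e-04  1.4172e+00] shift cm [-5.175  0.028 -0.022] turn -0.04 F [ 5.19 -0.26 -6.89]
```

```bash
python3 -m crank '[[[0.15,-0.3,0.03,0,0],[0.15,-1.0,0.03,0,0],[0.15,-1.8,0.03,0,0],[0.15,-2.6,0.03,0,0],[0.15,-3.4,0.03,0,0],[0.15,-4.2,0.03,0,0],[0.15,-4.8,0.03,0,0],[0.15,-5.1,0.03,0,0],[0.15,-5.2,0.03,0,0],[0.15,-5.2,0.03,0,0]]]'
python3 - <<'E'
from h import *
k=(533.4*ex+51.7*ey)
go([*k,94],np.pi/2+TH)
E
```

```text
time: 6.15
tool_pos: [534.8, -30.4, 93.7]
tcp_rot: [3.141, -0.0, 1.417]
contact_force: [5.8, -0.4, -6.7]
grip_width: 23.3
finger_force: 30.0
pos [534.79 -30.45  93.74] rot [ 3.1413e+00 -2.0000e-04  1.4169e+00] shift cm [ 0.029  0.022 -0.026] turn -0.05 F [ 5.8  -0.4  -6.69]
```

```bash
python3 -m crank '[[[0.15,0,0,0.15,0],[0.15,0,0,0.3,0],[0.5,0,0,0.3,0],[0.5,0,0,0.3,0],[0.5,0,0,0.3,0],[0.5,0,0,0.3,0],[0.5,0,0,-3,0],[0.5,0,0,-7,0],[0.5,1,0,-11,0],[0.5,1.5,0,-11,0]]]'
python3 - <<'E'
from h import *
import time
o=bot.get_obs();p,d=bot.capture('wrist');np.savez('w1.npz',p=p,d=d)
go([535,-30.5,94],np.pi/2+TH)
# knob height: 3D points near the carriage
c,f=cam('wrist');T=np.array(c['tool_from_camera']);R=Ro.from_euler('xyz',o['tcp_rot']).as_matrix()
def pts(d):
    v,u=np.mgrid[:480,:640];du,dv=u-c['cx'],v-c['cy'];r=np.hypot(du,dv)+1e-9;t=np.tan(r/f)/r
    P=np.stack([du*t*d,dv*t*d,d],-1);return (P@T[:3,:3].T+T[:3,3])@R.T+o['tool_pos']
W=pts(d);s=np.stack([W[...,:2]@ex,W[...,:2]@ey,W[...,2]],-1)
m=(d>0)&(abs(s[...,0]-533)<8)&(abs(s[...,1]-51.5)<8)&(s[...,2]<130);print('knob z',np.median(s[m][:,2]),m.sum())
h=(d>0)&(abs(s[...,0]-533)<15)&(abs(s[...,1]-51.5)<25)&(abs(s[...,2]-75)<6);print('hous',np.median(s[h][:,2]),h.sum())
cc=(d>0)&(abs(s[...,2]-45)<5)&(abs(s[...,0]-600)<60)&(s[...,1]>60)&(s[...,1]<105);print('carr z',np.median(s[cc][:,2]))
k=(d>0)&(s[...,2]>98)&(s[...,2]<122)&(np.hypot(s[...,0]-533,s[...,1]-51.5)<18);print(cv2.minEnclosingCircle(s[k][:,:2].astype(np.float32)))
cv2.imwrite('pics/w1.png',p[...,::-1])
E
```

```text
time: 7.15
tool_pos: [539.6, -15.5, 209.6]
tcp_rot: [3.131, -0.0, 1.417]
contact_force: [0.9, 0.5, -0.5]
grip_width: 46.1
finger_force: 0.0
pos [538.29 -14.71 206.72] rot [ 3.1356e+00 -5.0000e-04  1.4178e+00] shift cm [-1.616 -0.152 11.271] turn 0.0 F [-0.87  0.71 -1.46]
knob z 108.56269343817347 427
hous 76.30162311706067 619
carr z 46.57934525993686
((533.444091796875, 52.31479263305664), 11.946843147277832)
```

View pics/w1.png

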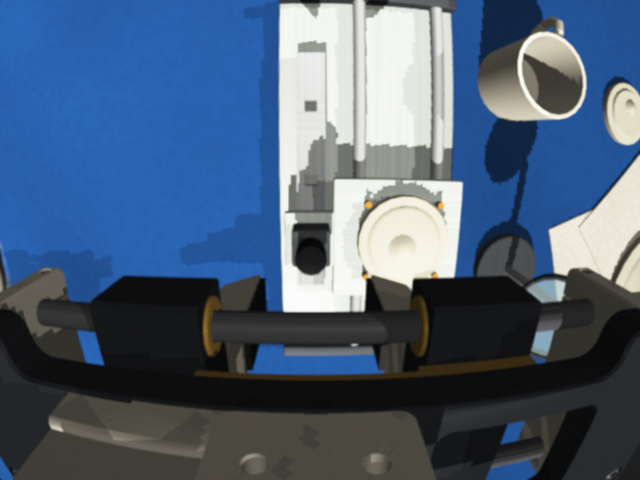

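The knob at (311,255) now sits about 32 mm above the housing, which means fully down, and the medallion is in its nest between the posts. I'll confirm once the arm has settled.

```bash
python3 -m crank '[[[0.5,0.5,0,-1,0],[0.5,1,0,-2,0],[0.5,1.5,0,-2,0],[0.5,1.5,0,-2,0],[0.5,1.5,0,-2,0],[0.5,1.5,0,-2,0],[0.5,1.5,0,-2,0],[0.5,1.5,0,-2,0],[0.5,1.5,0,-2,0],[0.5,1.5,0,-2,0]]]'
python3 - <<'E'
from h import *
o=bot.get_obs();p,d=bot.capture('wrist')
c,f=cam('wrist');T=np.array(c['tool_from_camera']);R=Ro.from_euler('xyz',o['tcp_rot']).as_matrix()
v,u=np.mgrid[:480,:640];du,dv=u-c['cx'],v-c['cy'];r=np.hypot(du,dv)+1e-9;t=np.tan(r/f)/r
W=(np.stack([du*t*d,dv*t*d,d],-1)@T[:3,:3].T+T[:3,3])@R.T+o['tool_pos']
s=np.stack([W[...,:2]@ex,W[...,:2]@ey,W[...,2]],-1)
m=(d>0)&(abs(s[...,0]-533)<8)&(abs(s[...,1]-51.5)<8)&(s[...,2]<130);print('knob z',s[m][:,2].mean(),m.sum())
h=(d>0)&(abs(s[...,0]-533)<15)&(abs(s[...,1]-51.5)<25)&(abs(s[...,2]-75)<6);print('hous',np.median(s[h][:,2]),h.sum())
k=(d>0)&(s[...,2]>98)&(s[...,2]<122)&(np.hypot(s[...,0]-533,s[...,1]-51.5)<18);print(cv2.minEnclosingCircle(s[k][:,:2].astype(np.float32)))
E
```

```text
time: 8.2
tool_pos: [539.2, -0.8, 223.8]
tcp_rot: [3.142, -0.0, 1.417]
contact_force: [0.4, -0.5, 0.5]
grip_width: 46.0
finger_force: 0.0
knob z 108.32336181642917 400
hous 76.34216975744833 546
((533.2189331054688, 52.1570930480957), 12.095552444458008)
```

Knob top minus housing top is 32.0 mm, so the pin is fully home.

```bash
python3 -c "
from plant import bot
print(bot.close_job())"
```

```text
the job is handed in; nothing more can be done
None
```

The carriage is now in the next hole to the right, on the magnifier's side, about 52 mm from the start; depth readings put the pin fully home, the medallion is in its nest, and the job was handed in at about 8 s.

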